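# Roll-test two brass vise stems and reject the bent one

### The arm

A 6-joint arm with a two-finger parallel gripper is mounted at the origin on the work surface. World frame = base frame: x ahead of the robot, y to its left, z up, the work surface at z = 0. Lengths are in m, angles in rad, forces in N, time in s.
With the tool pointing down it reaches from about 0.375 to 0.975 m from the base axis. Payload 3.8 kg.
Tool frame: the origin (TCP) lies between the finger pads; the fingertips stand bot.nose_length ahead of it and the grasp point (between the pads) lies 5 mm behind it (bot.nose_length is the distance from the TCP to the fingertips, in m); z points along the fingers, y is the direction in which the jaws open and shut (so a half turn about z gives the same grasp; the last joint's range is limited). The gripper opens to 85 mm and grips with 20 to 120 N. Pads are 22 mm wide; open, the fingers measure 114 mm over their backs; the gripper's body (76 mm by 85 mm) begins 54 mm behind the grasp point. The pads swing forward as they close: fully open they stand 13 mm farther back than shut.
Start: joints at [-1.288, 0.264, 1.604, -0, 1.274, -0.037], TCP at [0.212, -0.641, 0.245] pointing down, gripper open.
Joint ranges: [-2.63, 2.63], [-0.94, 2.18], [0.31, 2.57], [-1.31, 4.45], [0, 2.66], [-2.55, 2.55]. Speed limits (rad/s): [2.57, 2.57, 3.14, 3.14, 3.14, 3.14].

### API

Orientations are given as a rotation vector (axis times angle).
In Python, from workcell import bot gives the robot as it stands.
- The arm moves only by the tool carry_out, never from a script. Its argument "series" is a list of rows, each an object with "delta_pos": the shift along the tool's x, y, z as a fraction of full scale, a list of three; "rot": the turn, a rotation vector about the tool's x, y, z as a fraction of full scale, a list of three; "hand": the gripper command: -1 is fully open, 1 is shut, values between are in proportion. In form: [{"delta_pos": [x, y, z], "rot": [rx, ry, rz], "hand": hand}, ...]. A call has 1 to 20 rows; each row is the pose to reach, as a shift and turn from the pose measured when the call began, along the tool's axes at that moment; what a row does not reach only later rows make up. Full scale, the value 1, is 0.25 m for a shift and 45 degrees for a turn. A row lasts 1/8 s, in which the tool goes at most 62.5 mm and 10.7 degrees, less where a joint would pass 70% of its speed; a pose out of reach is approached as far as the arm can. A call with a number of a shift or a turn outside -1 to 1 is refused whole. A call with a gripper value outside its range is refused whole. The fingers move at their own pace and stop on an object; "squeeze" is the grip in N (left out, the last holds). Time passes only in rows, so rows that repeat a pose let the fingers close. It gives the time, the measured TCP pose, the force and the opening at its end, in the units of the state.
- bot.read_state(): the state, without advancing time (a new reading comes with each control period).
- bot.read_camera(name): name is "side" or "top" or "wrist"; returns the picture (480x640x3 uint8, red, green, blue); there is no depth.
- bot.camera_info(name): a dict with "fx", "fy", "cx", "cy" (pixels), "origin" and "attitude" of the camera in the world. Camera axes: x right, y down, z forward; pixel columns grow to the right and rows downward; lengths in m; the calibration is good to about 2 mm. A picture is of the moment at which its call begins: read the wrist's pose just before it. camera_info takes no time and is no camera call; for the wrist camera it gives the pose at the moment of the call.
- bot.finish_job(): hands the job in, once; it reports no verdict.
The state is a dict: "time": time; "q": joint angles; "joint_vel": joint speeds; "joint_torque": joint torques, N m; "tool_pos": TCP position; "tcp_rot": TCP orientation; "wrist_force": force on the tool from outside, world axes, zero at the start; "torque": the same for the moment, N m; "width": opening from 0.0 (shut) to 1.0 (fully open).
Only numpy, scipy, OpenCV 4.12 (cv2) and the standard library are available. Lean on these libraries where they do the work, as an engineer would, in place of code of your own. Each camera call takes 0.05 s, during which the arm holds its last target. There are 200 camera calls.

### The job

One of the two brass stems on the aluminium plate is bent: take the wooden rolling block by its rib, press it flat on each stem in turn and roll that stem across the plate for a full turn in one go (about 50 mm), pressing only lightly and giving way where it rides up, so that the load on the soft plate never goes above 11 N. Then stand the block back on the bench clear of the plate and the tray, lay the stem that wobbled in the red tray, and leave the straight stem on the plate. Leave the thread spool, the jar and the brush alone.

Things in the scene. Friction and masses are not known exactly. Their poses are not given: they have to be found in the camera images.
- stem_a: A hollow brass stem, 16 mm in diameter, 120 mm long over its round ends, 100 g; origin midway along its centre line, x along it, lying roughly along the plate's x. It stays where it is left. This one or the other is the bent one: its middle stands 3.5 mm out of line with its ends and it rests with the bend sideways; rolled under the block it rises and falls 3.5 mm twice in every turn, a straight one stays level.
- stem_b: The other hollow brass stem, 16 mm in diameter, 120 mm long over its round ends, 100 g; origin midway along its centre line, x along it, lying roughly along the plate's x. It stays where it is left. One of the two is straight, the other bent in the middle by 3.5 mm (see the first); at a glance they look alike.
- plate: Flat aluminium plate, 150 (x) by 300 (y) by 6 mm, origin at the centre of its top face, 30 mm above the bench, z up. On rubber mounts: it sinks without tilting, about 1 mm for every 5 N after the first 1 to 3 N, 9 mm at most. Stems roll along its y; the block may overhang both ends. A stem pressing on it with more than 11 N spoils it.
- block: Wooden rolling block on the bench beside the plate: board 100 (x) by 90 (y) by 10 mm, origin at the centre of its flat underside; grip rib on top, 60 mm along x, 18 mm thick (y), its top 52 mm above the underside. 160 g. Grip across the 18 mm; use it with x along the stem. It travels twice as far as the stem it rolls: start with the stem near its leading edge.
- tray: Fixed red open tray for rejects, on the other side of the plate: 160 mm (x) by 100 mm (y) by 30 mm high, walls and floor 4 mm; origin at the centre of its underside, on the bench. A stem lies in it along its x axis.
- spool: Bystander: thread spool, 32 mm across, 40 mm tall, origin under its centre; leave it alone.
- jar: Bystander: small jar, 44 mm across, 55 mm tall, origin under its centre; leave it alone.
- brush: Bystander: flat brush 160 mm long lying on the bench beyond the plate; leave it alone.

How it is judged:
On the way, in this order (a step that is already met when the one before it is completed fails the run):
1. one stem is being rolled on the plate under the block, 40 mm or more from its start, pressed with at least about 1 N (((distance of stem_a from where it was at the start of the episode above 0.04 m and contact force between block and stem_a above 0.7 N and contact force between stem_a and plate above 1.5 N and angular speed of stem_a above 0.5 rad/s) or (distance of stem_b from where it was at the start of the episode above 0.04 m and contact force between block and stem_b above 0.7 N and contact force between stem_b and plate above 1.5 N and angular speed of stem_b above 0.5 rad/s))), for 0.06 s.
2. the other stem too is being rolled under the block, 40 mm or more from its start, pressed with at least about 1 N (((distance of stem_a from where it was at the start of the episode above 0.04 m and contact force between block and stem_a above 0.7 N and contact force between stem_a and plate above 1.5 N and angular speed of stem_a above 0.5 rad/s and distance of stem_b from where it was at the start of the episode above 0.03 m) or (distance of stem_b from where it was at the start of the episode above 0.04 m and contact force between block and stem_b above 0.7 N and contact force between stem_b and plate above 1.5 N and angular speed of stem_b above 0.5 rad/s and distance of stem_a from where it was at the start of the episode above 0.03 m))), for 0.06 s.
At the end, for the whole second after the job is handed in: The bent stem lies at rest inside the red tray (its middle within the walls and less than 25 mm above the tray's underside), the straight stem lies at rest on the plate, and the block stands flat on the bench, off the plate and clear of the tray (x of stem_a in the frame of plate between -0.085 and 0.085 m and y of stem_a in the frame of plate between -0.152 and 0.152 m and z of stem_a in the frame of plate between 0.004 and 0.013 m and x of stem_b in the frame of tray between -0.08 and 0.08 m and y of stem_b in the frame of tray between -0.05 and 0.05 m and z of stem_b in the frame of tray between 0.006 and 0.025 m and linear speed of each of stem_a, stem_b, block below 0.02 m/s and height (world z) of block between -0.01 and 0.01 m and angle between block's own z axis and vertical below 0.1 rad and horizontal distance between block and tray above 0.09 m); the robot touches nothing.
It fails at once if a stem presses on the plate with more than 11 N (contact force between any of stem_a, stem_b and plate above 11 N).
It fails at once if the spool, jar or brush is moved more than 20 mm (distance of any of spool, jar, brush from where it was at the start of the episode above 0.02 m).
It also fails if it takes over 72 s, if anything falls off the work surface, if the arm or the gripper's body presses on something with over 40 N, if the wrist force passes 120 N, or if a joint passes its speed limit or range.

## Working session

There is one attempt and no reset: what is moved stays moved. The work goes in short steps, Python scripts to look and compute and a tool call to move; the robot and the scene stay as the last step left them, time stands still between calls to the robot, and variables do not carry over. Pictures are saved under pics/ and viewed, and the job is handed in when it is done.

Besides the shell and the picture viewer there is one more tool, called after "Call:" as name([rows], argument=value, ...), one row to a line, values as JSON. carry_out: Moves the arm, as the interface text tells. Its arguments: {"type":"object","properties":{"series":{"type":"array","items":{"type":"object","properties":{"delta_pos":{"type":"array","items":{"type":"number","minimum":-1,"maximum":1}},"rot":{"type":"array","items":{"type":"number","minimum":-1,"maximum":1}},"hand":{"type":"number"}}}},"squeeze":{"type":"number"}},"required":["series"]}

```bash
mkdir -p pics; ls
python3 - <<'E'
from workcell import bot
import cv2
print(bot.read_state(), bot.nose_length)
for n in ("top","side"):
    print(n,bot.camera_info(n)); cv2.imwrite(f"pics/{n}0.png",bot.read_camera(n)[:,:,::-1])
E
```

```text
pics
{'time': 0.0, 'q': array([-1.28791901e+00,  2.64788775e-01,  1.60540602e+00, -1.43491835e-05,
        1.27370202e+00, -3.68555525e-02]), 'joint_vel': array([ 0.00149985,  0.00016799, -0.00031897,  0.00112573,  0.00218998,
        0.00097442]), 'joint_torque': array([-1.11106514e-03, -5.15117168e+01, -3.67312932e+01, -3.70669122e-04,
        1.28168127e-02, -5.70332901e-06]), 'tool_pos': array([ 0.21198342, -0.64009438,  0.24392071]), 'tcp_rot': array([-3.09927580e+00, -4.99741435e-01,  4.65141533e-04]), 'wrist_force': array([-0.43046843,  0.12156753,  0.44354206]), 'torque': array([ 0.04778319, -0.03431424, -0.00738146]), 'width': 0.9993599977238529} 0.014
top {'fx': 525.0206559704225, 'fy': 525.0206559704225, 'cx': 314.7950872656208, 'cy': 247.90318400524316, 'origin': array([0.53670346, 0.00611995, 1.03753302]), 'attitude': array([-2.16970575,  2.23121335, -0.07419855])}
side {'fx': 485.51912876872785, 'fy': 485.51912876872785, 'cx': 319.69911526563726, 'cy': 244.25561213517955, 'origin': array([0.11608086, 0.70152114, 0.70162488]), 'attitude': array([-0.76514791,  2.49794596, -1.23059625])}
```

View pics/top0.png

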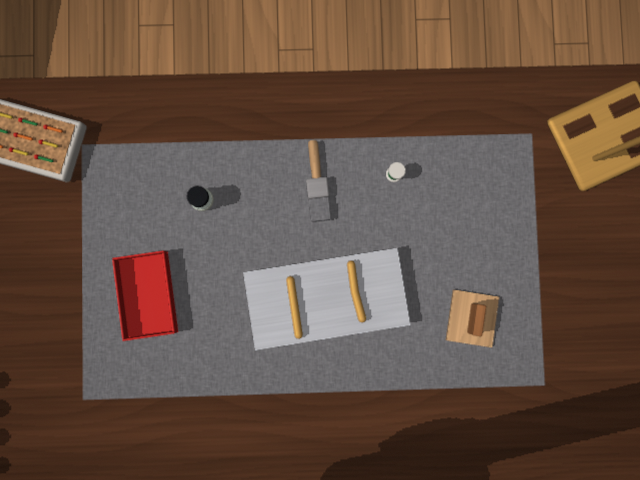

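View pics/side0.png

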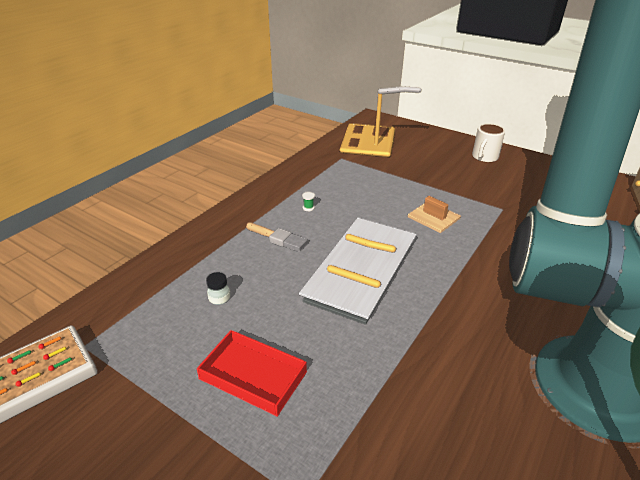

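Top view: tray at (145,295), plate (327,298), stems at (294,307) and (356,292), block at (473,319) with its rib; brush (317,180), jar (199,197), spool (396,172).

```bash
cat > h.py <<'E'
import numpy as np, cv2
from scipy.spatial.transform import Rotation as R
from workcell import bot
def ray(n,uv,z,ci=None):
    c=ci or bot.camera_info(n); uv=np.atleast_2d(uv).astype(float)
    d=np.c_[(uv[:,0]-c['cx'])/c['fx'],(uv[:,1]-c['cy'])/c['fy'],np.ones(len(uv))]@R.from_rotvec(c['attitude']).as_matrix().T
    o=c['origin']; return (o+d*((z-o[2])/d[:,2])[:,None])[:,:2]
def big(mask,k=1,roi=None):
    mask=mask.astype(np.uint8)*255
    if roi: m=np.zeros_like(mask); a,b,c,d=roi; m[b:d,a:c]=mask[b:d,a:c]; mask=m
    mask=cv2.morphologyEx(mask,cv2.MORPH_OPEN,np.ones((2,2)))
    cs,_=cv2.findContours(mask,cv2.RETR_EXTERNAL,cv2.CHAIN_APPROX_NONE)
    return sorted(cs,key=cv2.contourArea)[::-1][:k]
def rect(n,c,z,ci=None):
    p=ray(n,c[:,0,:],z,ci); (x,y),(w,h),a=cv2.minAreaRect((p*1000).astype(np.float32))
    # axis angle of long side
    if w<h: a+=90; w,h=h,w
    return np.round([x,y,w,h,(a+90)%180-90],1)
def fk_axes():
    s=bot.read_state(); return s['tool_pos'],R.from_rotvec(s['tcp_rot'])
def plan(pos,yaw):
    """target TCP pos, yaw = direction (deg) of tool y in world; tool straight down -> fractions"""
    p,r=fk_axes(); y=np.array([np.cos(np.radians(yaw)),np.sin(np.radians(yaw)),0]); z=np.array([0,0,-1.]); best=None
    for s in (1,-1):
        T=R.from_matrix(np.c_[np.cross(s*y,z),s*y,z]); rv=(r.inv()*T).as_rotvec()
        if best is None or np.linalg.norm(rv)<np.linalg.norm(best): best=rv
    return np.round(r.inv().apply(np.array(pos)-p)/.25,4), np.round(best/np.radians(45),4)
E
python3 - <<'E'
from h import *
im=bot.read_camera("top"); hsv=cv2.cvtColor(im,cv2.COLOR_RGB2HSV); H,S,V=cv2.split(hsv)
brass=(H>12)&(H<28)&(S>110)&(V>110)
for i,c in enumerate(big(brass,2,(245,250,410,350))):
    print('stem',rect('top',c,.038))
    p=ray('top',c[:,0,:],.038); 
    # centreline bow
    m=np.zeros(H.shape,np.uint8); cv2.drawContours(m,[c],-1,1,-1); ys,xs=np.nonzero(m); p=ray('top',np.c_[xs,ys],.038)*1000
    q=p-p.mean(0); u=np.linalg.svd(q,full_matrices=False)[2]; l=q@u.T
    print([ (int(a),round(l[abs(l[:,0]-a)<6,1].mean(),1)) for a in range(-48,49,12)])
c=big((S<40)&(V>140),1,(235,240,420,360))[0]; print('plate',rect('top',c,.03))
c=big((H<5)|(H>175)&(S>150),1,(100,230,190,350))[0]; print('tray top',rect('top',c,.03))
print(im[330,460],im[320,477],im[312,476],im[300,470],hsv[330,460],hsv[320,477])
c=big((V>110)&(S>60),1,(435,280,510,360))[0]; print('board',rect('top',c,.01), c[:,0].min(0),c[:,0].max(0))
c=big((V>60)&(S>110)&(V<160),3,(435,280,510,360))
for k in c: print('rib',rect('top',k,.052),cv2.contourArea(k), k[:,0].min(0),k[:,0].max(0))
cv2.imwrite('pics/z.png',cv2.resize(im[240:360,230:510,::-1],None,fx=2.8,fy=2.8,interpolation=2))
E
```

```text
stem [504.1 -84.2 116.6  16.6  10.6]
[(-48, np.float64(-1.5)), (-36, np.float64(-0.4)), (-24, np.float64(0.6)), (-12, np.float64(1.2)), (0, np.float64(1.7)), (12, np.float64(1.0)), (24, np.float64(0.5)), (36, np.float64(-0.6)), (48, np.float64(-1.5))]
stem [477.5  33.5 115.3  12.2   7.1]
[(-48, np.float64(0.1)), (-36, np.float64(-0.1)), (-24, np.float64(0.2)), (-12, np.float64(-0.1)), (0, np.float64(-0.1)), (12, np.float64(0.0)), (24, np.float64(0.0)), (36, np.float64(0.0)), (48, np.float64(-0.2))]
plate [491.6 -28.8 299.6 150.9 -82.6]
tray top [508.  316.6 161.5 107.9   6.8]
[198 155 112] [153 101  63] [145  97  60] [204 160 115] [ 15 111 198] [ 13 150 153]
board [ 444.2 -313.8  100.7   92.8  -10.6] [447 291] [499 348]
rib [ 450.3 -319.    73.2   49.5   -9.9] 675.0 [468 300] [498 337]
rib [ 428.6 -330.7    3.8    1.9   -2.7] 2.0 [489 328] [490 330]
rib [ 425.6 -337.2    3.8    1.9   88.3] 2.0 [492 330] [494 331]
```

View pics/z.png

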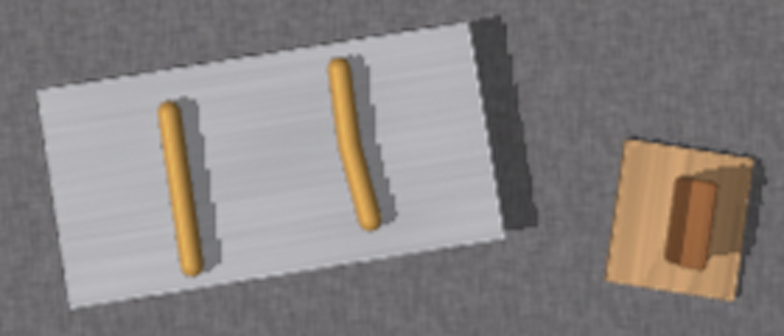

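The plus-y stem (world 477,33) is straight to 0.2 mm. The other (504,-84) has a bow of about 3.3 mm, so it looks like the bent one. Next I'll go above the block for a close look.

Run:
```python
from h import *
print(plan([.444,-.314,.16],79.4))
print(ray('top',[[479.5,320]],.052))
```

```text
(array([ 1.2909, -0.9465,  0.3387]), array([-2.200e-03,  5.000e-04,  6.428e-01]))
[[ 0.44589236 -0.31268245]]
```

Call:
carry_out([
  {"delta_pos": [0.25,-0.18,0.06],"rot": [0,0,0.2],"hand": -1},
  {"delta_pos": [0.45,-0.33,0.12],"rot": [0,0,0.4],"hand": -1},
  {"delta_pos": [0.65,-0.48,0.17],"rot": [0,0,0.6428],"hand": -1},
  {"delta_pos": [0.85,-0.62,0.22],"rot": [-0.0022,0,0.6428],"hand": -1},
  {"delta_pos": [1.0,-0.73,0.25],"rot": [-0.0022,0,0.6428],"hand": -1},
  {"delta_pos": [1.0,-0.8,0.25],"rot": [-0.0022,0,0.6428],"hand": -1},
])

```text
time: 0.9
tool_pos: [0.3876, -0.3683, 0.1807]
tcp_rot: [-3.127, 0.284, 0.003]
wrist_force: [-0.3, -1.5, -0.6]
width: 1.001
```

Run:
```python
from h import *
print(bot.read_state()['time'],plan([.445,-.314,.16],79.4))
```

```text
0.9 (array([ 0.1871, -0.2549,  0.0831]), array([-0.0026,  0.0026,  0.0051]))
```

Call:
carry_out([
  {"delta_pos": [0.187,-0.255,0.083],"rot": [-0.0026,0.0026,0.0051],"hand": -1},
  {"delta_pos": [0.187,-0.255,0.083],"rot": [-0.0026,0.0026,0.0051],"hand": -1},
  {"delta_pos": [0.187,-0.255,0.083],"rot": [-0.0026,0.0026,0.0051],"hand": -1},
  {"delta_pos": [0.187,-0.255,0.083],"rot": [-0.0026,0.0026,0.0051],"hand": -1},
])

```text
time: 1.4
tool_pos: [0.4444, -0.3149, 0.1603]
tcp_rot: [3.127, -0.291, -0.0]
wrist_force: [0.6, -0.3, -0.8]
width: 1.001
```

Run:
```python
from h import *
s=bot.read_state(); ci=bot.camera_info('wrist'); im=bot.read_camera('wrist'); print(s['tool_pos'],ci)
cv2.imwrite('pics/w1.png',im[:,:,::-1])
```

```text
[ 0.44443633 -0.31485921  0.16033148] {'fx': 333.4446194097146, 'fy': 333.4446194097146, 'cx': 329.98916110231556, 'cy': 236.36202051015132, 'origin': array([ 0.52511271, -0.33014034,  0.2888471 ]), 'attitude': array([ 1.85735245, -2.23765037, -0.36982977])}
```

View pics/w1.png

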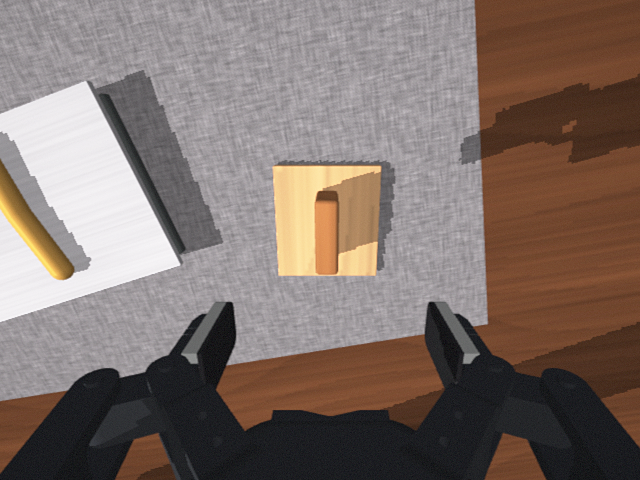

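Run:
```python
from h import *
b=ray('wrist',[[273,166],[381,166],[376,276],[279,276]],.01); print(b,b.mean(0), np.degrees(np.arctan2(*(b[3]-b[0])[::-1])))
r=ray('wrist',[[316,201],[338,201],[338,272],[316,272]],.052); print(r,r.mean(0))
```

```text
[[ 0.50053642 -0.27832015]
 [ 0.48408075 -0.36584682]
 [ 0.38585528 -0.34771735]
 [ 0.40239978 -0.25990942]] [ 0.44321806 -0.31294843] 169.37464399556032
[[ 0.47415586 -0.31081165]
 [ 0.47120835 -0.32647923]
 [ 0.41569098 -0.31649366]
 [ 0.41886468 -0.29964815]] [ 0.44497997 -0.31335817]
```

Run:
```python
from h import *
print(plan([.444,-.3134,.032],79.4))
```

```text
(array([-0.0029, -0.0068,  0.5138]), array([ 0.0011, -0.0004, -0.0013]))
```

Call:
carry_out([
  {"delta_pos": [-0.003,-0.007,0.2],"rot": [0.001,0,-0.001],"hand": -1},
  {"delta_pos": [-0.003,-0.007,0.4],"rot": [0.001,0,-0.001],"hand": -1},
  {"delta_pos": [-0.003,-0.007,0.514],"rot": [0.001,0,-0.001],"hand": -1},
  {"delta_pos": [-0.003,-0.007,0.514],"rot": [0.001,0,-0.001],"hand": -1},
  {"delta_pos": [-0.003,-0.007,0.514],"rot": [0.001,0,-0.001],"hand": -1},
  {"delta_pos": [-0.003,-0.007,0.514],"rot": [0.001,0,-0.001],"hand": 1},
  {"delta_pos": [-0.003,-0.007,0.514],"rot": [0.001,0,-0.001],"hand": 1},
  {"delta_pos": [-0.003,-0.007,0.514],"rot": [0.001,0,-0.001],"hand": 1},
  {"delta_pos": [-0.003,-0.007,0.514],"rot": [0.001,0,-0.001],"hand": 1},
  {"delta_pos": [-0.003,-0.007,0.514],"rot": [0.001,0,-0.001],"hand": 1},
  {"delta_pos": [-0.003,-0.007,0.514],"rot": [0.001,0,-0.001],"hand": 1},
], squeeze=70)

```text
time: 2.82
tool_pos: [0.4445, -0.3136, 0.0326]
tcp_rot: [3.128, -0.29, 0.002]
wrist_force: [-0.6, 0.9, 5.0]
width: 0.201
```

Run:
```python
from h import *
s=bot.read_state(); print(s)
# tgt: L stem at (477.5,33.5), axis 7.1, roll dir +y
def targ(c,a,sgn,lead,z):
    d=sgn*np.array([-np.sin(np.radians(a)),np.cos(np.radians(a))]); return [*(np.array(c)-d*lead),z]
for z in (.12,.09): 
    t=targ([.4775,.0335],7.1,1,.027,z); print(t,plan(t,97.1))
```

```text
{'time': 2.825, 'q': array([-6.60294968e-01,  2.46792618e-01,  2.06208493e+00,  2.91823864e-04,
        8.31370813e-01,  1.09552628e+00]), 'joint_vel': array([ 7.12635529e-06, -7.91708714e-04,  2.57028374e-05, -1.51910761e-03,
       -4.79563611e-04, -5.82079944e-04]), 'joint_torque': array([-4.08771532e-01, -3.93436503e+01, -2.65007114e+01, -1.74831441e-01,
       -2.12983629e-01,  9.49813693e-04]), 'tool_pos': array([ 0.44453029, -0.31359467,  0.0325727 ]), 'tcp_rot': array([ 3.12759066e+00, -2.90479338e-01,  1.96219190e-03]), 'wrist_force': array([-0.61410232,  0.93738494,  4.96379099]), 'torque': array([ 0.13217998,  0.03895677, -0.00586184]), 'width': 0.2008152751474498}
[np.float64(0.4808372398719933), np.float64(0.006707037677091809), 0.12] (array([-0.0928, -1.2859, -0.3504]), array([ 0.0008, -0.0016, -0.3936]))
[np.float64(0.4808372398719933), np.float64(0.006707037677091809), 0.09] (array([-0.0929, -1.2859, -0.2304]), array([ 0.0008, -0.0016, -0.3936]))
```

Call:
carry_out([
  {"delta_pos": [0,0,-0.2],"rot": [0,0,0],"hand": 1},
  {"delta_pos": [-0.01,-0.1,-0.35],"rot": [0,0,-0.1],"hand": 1},
  {"delta_pos": [-0.02,-0.3,-0.35],"rot": [0,0,-0.2],"hand": 1},
  {"delta_pos": [-0.04,-0.5,-0.35],"rot": [0,0,-0.3],"hand": 1},
  {"delta_pos": [-0.06,-0.7,-0.35],"rot": [0,0,-0.3936],"hand": 1},
  {"delta_pos": [-0.07,-0.9,-0.35],"rot": [0,0,-0.3936],"hand": 1},
  {"delta_pos": [-0.09,-1.0,-0.35],"rot": [0,0,-0.3936],"hand": 1},
  {"delta_pos": [-0.09,-1.0,-0.35],"rot": [0,0,-0.3936],"hand": 1},
])

```text
time: 3.82
tool_pos: [0.4673, -0.062, 0.1189]
tcp_rot: [3.135, 0.2, -0.001]
wrist_force: [-0.0, -0.6, -2.3]
width: 0.199
```

Run:
```python
from h import *
s=bot.read_state(); print(s['tool_pos'],s['wrist_force'],s['time'],s['width'])
print(plan([.4808,.0067,.09],97.1))
```

```text
[ 0.46728552 -0.06200911  0.11893909] [-0.0332488  -0.60233147 -2.3314911 ] 3.825 0.19915778707986154
(array([ 0.0886, -0.2658,  0.1156]), array([0.0002, 0.0012, 0.0042]))
```

Call:
carry_out([
  {"delta_pos": [0.0886,-0.2658,0.05],"rot": [0,0.001,0.004],"hand": 1},
  {"delta_pos": [0.0886,-0.2658,0.1],"rot": [0,0.001,0.004],"hand": 1},
  {"delta_pos": [0.0886,-0.2658,0.1436],"rot": [0,0.001,0.004],"hand": 1},
  {"delta_pos": [0.0886,-0.2658,0.1436],"rot": [0,0.001,0.004],"hand": 1},
  {"delta_pos": [0.0886,-0.2658,0.1436],"rot": [0,0.001,0.004],"hand": 1},
  {"delta_pos": [0.0886,-0.2658,0.1436],"rot": [0,0.001,0.004],"hand": 1},
])

```text
time: 4.58
tool_pos: [0.4813, 0.0059, 0.0836]
tcp_rot: [3.135, 0.193, 0.001]
wrist_force: [0.4, 0.2, -1.1]
width: 0.2
```

Run:
```python
from h import *
s=bot.read_state(); print(s['tool_pos'],s['tcp_rot'],s['wrist_force'],s['time'],s['width'])
print(plan([.4808,.0067,.079],97.1))
cv2.imwrite('pics/s1.png',np.hstack([cv2.resize(bot.read_camera('side')[190:310,260:440,::-1],None,fx=2.2,fy=2.2),cv2.resize(bot.read_camera('top')[230:350,230:410,::-1],None,fx=2.2,fy=2.2)]))
```

```text
[0.48125849 0.0059227  0.08356008] [3.13526041e+00 1.92872293e-01 1.48711174e-03] [ 0.44735341  0.1839799  -1.10687412] 4.575 0.19981026367795318
(array([-0.0015, -0.0033,  0.0182]), array([ 0.0006, -0.0012, -0.0013]))
```

View pics/s1.png

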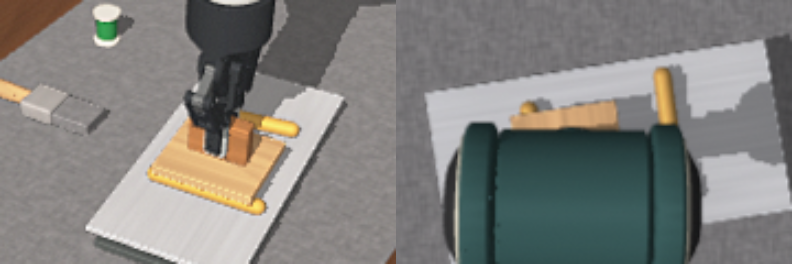

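Call:
carry_out([
  {"delta_pos": [0,0,0.008],"rot": [0,0,0],"hand": 1},
  {"delta_pos": [0,0,0.014],"rot": [0,0,0],"hand": 1},
  {"delta_pos": [0,0,0.018],"rot": [0,0,0],"hand": 1},
  {"delta_pos": [0,0,0.02],"rot": [0,0,0],"hand": 1},
  {"delta_pos": [0,0,0.02],"rot": [0,0,0],"hand": 1},
])

```text
time: 5.3
tool_pos: [0.4811, 0.0063, 0.0786]
tcp_rot: [3.135, 0.194, 0.001]
wrist_force: [-1.5, -0.1, -0.2]
width: 0.199
```

Call:
carry_out([
  {"delta_pos": [0,0,0.002],"rot": [0,0,0],"hand": 1},
  {"delta_pos": [0,0,0.003],"rot": [0,0,0],"hand": 1},
  {"delta_pos": [0,0,0.003],"rot": [0,0,0],"hand": 1},
])

```text
time: 5.68
tool_pos: [0.4811, 0.0063, 0.078]
tcp_rot: [3.135, 0.194, 0.001]
wrist_force: [-2.8, -0.1, 2.1]
width: 0.206
```

Run:
```python
from h import *
for i in range(6):
    s=bot.read_state(); print(s['time'],s['tool_pos'].round(5),s['wrist_force'].round(2),s['torque'].round(3)); bot.read_camera('top')
```

```text
5.675 [0.48111 0.00629 0.07798] [-2.77 -0.06  2.11] [ 0.068  0.242 -0.028]
5.725 [0.48113 0.00629 0.07798] [-0.99 -0.28  2.37] [0.052 0.264 0.036]
5.775 [0.48113 0.00628 0.07797] [-2.18  0.9   2.1 ] [0.054 0.323 0.016]
5.825 [0.48112 0.00626 0.07794] [-1.93 -0.08  2.69] [0.072 0.294 0.024]
5.875 [0.48115 0.00629 0.07795] [-2.06 -0.64  1.63] [0.087 0.306 0.078]
5.925 [0.48111 0.00626 0.07791] [-1.54  0.35  1.95] [0.12  0.307 0.045]
```

Call:
carry_out([
  {"delta_pos": [0,-0.015,0],"rot": [0,0,0],"hand": 1},
  {"delta_pos": [0,-0.035,0],"rot": [0,0,0],"hand": 1},
  {"delta_pos": [0,-0.055,0],"rot": [0,0,0],"hand": 1},
  {"delta_pos": [0,-0.075,0],"rot": [0,0,0],"hand": 1},
])

```text
time: 6.48
tool_pos: [0.4787, 0.0253, 0.0779]
tcp_rot: [3.135, 0.194, 0.001]
wrist_force: [-1.7, -0.8, 2.5]
width: 0.198
```

Call:
carry_out([
  {"delta_pos": [0,-0.025,0],"rot": [0,0,0],"hand": 1},
  {"delta_pos": [0,-0.05,0],"rot": [0,0,0],"hand": 1},
  {"delta_pos": [0,-0.075,0],"rot": [0,0,0],"hand": 1},
  {"delta_pos": [0,-0.1,0],"rot": [0,0,0],"hand": 1},
  {"delta_pos": [0,-0.125,0],"rot": [0,0,0],"hand": 1},
])

```text
time: 7.1
tool_pos: [0.4748, 0.0568, 0.0779]
tcp_rot: [3.135, 0.194, 0.001]
wrist_force: [-1.9, -1.0, 2.2]
width: 0.2
```

Call:
carry_out([
  {"delta_pos": [0,-0.03,0],"rot": [0,0,0],"hand": 1},
  {"delta_pos": [0,-0.055,0],"rot": [0,0,0],"hand": 1},
  {"delta_pos": [0,-0.08,0],"rot": [0,0,0],"hand": 1},
  {"delta_pos": [0,-0.105,0],"rot": [0,0,0],"hand": 1},
  {"delta_pos": [0,-0.13,0],"rot": [0,0,0],"hand": 1},
])

```text
time: 7.72
tool_pos: [0.4708, 0.0894, 0.0779]
tcp_rot: [3.135, 0.194, 0.001]
wrist_force: [-2.2, -0.4, 2.1]
width: 0.198
```

Call:
carry_out([
  {"delta_pos": [0,-0.03,0],"rot": [0,0,0],"hand": 1},
  {"delta_pos": [0,-0.055,0],"rot": [0,0,0],"hand": 1},
  {"delta_pos": [0,-0.08,0],"rot": [0,0,0],"hand": 1},
  {"delta_pos": [0,-0.1,0],"rot": [0,0,0],"hand": 1},
])

```text
time: 8.22
tool_pos: [0.4676, 0.1147, 0.0779]
tcp_rot: [3.135, 0.194, 0.001]
wrist_force: [-2.0, -0.9, 3.3]
width: 0.197
```

Run:
```python
from h import *
s=bot.read_state(); print(s['time'],s['tool_pos'],s['wrist_force'])
cv2.imwrite('pics/s2.png',np.hstack([cv2.resize(bot.read_camera('side')[190:310,260:440,::-1],None,fx=2.2,fy=2.2),cv2.resize(bot.read_camera('top')[230:350,230:410,::-1],None,fx=2.2,fy=2.2)]))
```

```text
8.225 [0.46764544 0.11468059 0.0778858 ] [-2.00461138 -0.85017766  3.27347569]
```

View pics/s2.png

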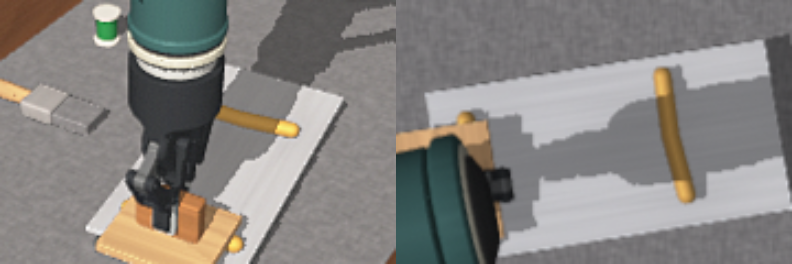

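Straight stem rolled about 54 mm at a constant height and constant force. Now I'll lift and go to the other stem.

Call:
carry_out([
  {"delta_pos": [0,0,-0.06],"rot": [0,0,0],"hand": 1},
  {"delta_pos": [0,0,-0.12],"rot": [0,0,0],"hand": 1},
  {"delta_pos": [0,0,-0.12],"rot": [0,0,0],"hand": 1},
])

```text
time: 8.7
tool_pos: [0.4696, 0.115, 0.1101]
tcp_rot: [-3.135, -0.194, -0.008]
wrist_force: [-0.2, -0.0, -1.4]
width: 0.199
```

Run:
```python
from h import *
print(bot.read_state()['tool_pos']); print(plan([.4989,-.0567,.0845],100.6))
im=bot.read_camera('top'); H,S,V=cv2.split(cv2.cvtColor(im,cv2.COLOR_RGB2HSV))
for c in big((H>12)&(H<28)&(S>110)&(V>40),2,(245,250,410,350)): print(rect('top',c,.038))
```

```text
[0.4695584  0.11501234 0.11013069]
(array([0.0311, 0.6961, 0.1025]), array([-0.0001, -0.0068, -0.0779]))
[504.2 -84.7 116.6  16.8   9.9]
[516.3  86.9  29.7  18.2  27.3]
```

Call:
carry_out([
  {"delta_pos": [0.01,0.15,0],"rot": [0,-0.007,-0.04],"hand": 1},
  {"delta_pos": [0.02,0.35,0],"rot": [0,-0.007,-0.078],"hand": 1},
  {"delta_pos": [0.031,0.55,0],"rot": [0,-0.007,-0.078],"hand": 1},
  {"delta_pos": [0.031,0.696,0],"rot": [0,-0.007,-0.078],"hand": 1},
  {"delta_pos": [0.031,0.696,0.05],"rot": [0,-0.007,-0.078],"hand": 1},
  {"delta_pos": [0.031,0.696,0.1],"rot": [0,-0.007,-0.078],"hand": 1},
  {"delta_pos": [0.031,0.696,0.1025],"rot": [0,-0.007,-0.078],"hand": 1},
  {"delta_pos": [0.031,0.696,0.1025],"rot": [0,-0.007,-0.078],"hand": 1},
  {"delta_pos": [0.031,0.696,0.1025],"rot": [0,-0.007,-0.078],"hand": 1},
])

```text
time: 9.88
tool_pos: [0.4983, -0.0562, 0.084]
tcp_rot: [3.128, 0.292, -0.002]
wrist_force: [-0.2, -0.2, -1.9]
width: 0.2
```

Run:
```python
from h import *
print(bot.read_state()); print(plan([.4989,-.0567,.079],100.6))
cv2.imwrite('pics/s3.png',np.hstack([cv2.resize(bot.read_camera('side')[190:310,260:440,::-1],None,fx=2.2,fy=2.2),cv2.resize(bot.read_camera('top')[230:350,230:410,::-1],None,fx=2.2,fy=2.2)]))
# height profile for block travel d (mm)
phi=np.linspace(0,2*np.pi,4000); h=3.5*abs(np.sin(phi)); d=np.r_[0,np.cumsum((16+h[1:])*np.diff(phi))]
for x in range(0,116,4): print(x, round(np.interp(x,d,h),2),end='; ')
```

```text
{'time': 9.875, 'q': array([-1.61699026e-01,  1.00206891e-01,  2.12014516e+00, -6.57279808e-04,
        9.22337055e-01,  1.22332406e+00]), 'joint_vel': array([-0.00322269, -0.00170555, -0.00350031, -0.00046014, -0.00018135,
       -0.00015667]), 'joint_torque': array([ 8.01131653e-03, -3.67572391e+01, -3.10277903e+01, -1.69122632e-03,
        2.69162696e-02,  1.13803686e-03]), 'tool_pos': array([ 0.49834878, -0.05624027,  0.08396064]), 'tcp_rot': array([ 3.12776155e+00,  2.91992315e-01, -1.87380696e-03]), 'wrist_force': array([-0.18025548, -0.22807304, -1.91725651]), 'torque': array([-0.00702471,  0.01565771,  0.00088453]), 'width': 0.1997527430721731}
(array([0.0019, 0.0022, 0.0198]), array([0.0002, 0.0015, 0.0015]))
0 0.0; 4 0.84; 8 1.6; 12 2.25; 16 2.77; 20 3.16; 24 3.4; 28 3.5; 32 3.45; 36 3.25; 40 2.91; 44 2.43; 48 1.82; 52 1.09; 56 0.27; 60 0.58; 64 1.37; 68 2.06; 72 2.62; 76 3.05; 80 3.34; 84 3.48; 88 3.48; 92 3.33; 96 3.03; 100 2.6; 104 2.03; 108 1.34; 112 0.54;
```

View pics/s3.png

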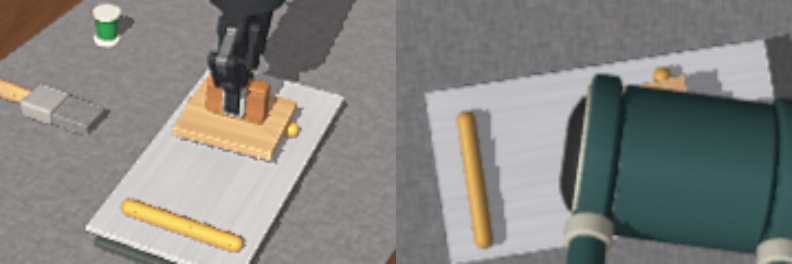

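Call:
carry_out([
  {"delta_pos": [0,0,0.01],"rot": [0,0,0],"hand": 1},
  {"delta_pos": [0,0,0.018],"rot": [0,0,0],"hand": 1},
  {"delta_pos": [0,0,0.022],"rot": [0,0,0],"hand": 1},
  {"delta_pos": [0,0,0.0235],"rot": [0,0,0],"hand": 1},
  {"delta_pos": [0,0,0.0235],"rot": [0,0,0],"hand": 1},
  {"delta_pos": [0,0,0.0235],"rot": [0,0,0],"hand": 1},
])

```text
time: 10.72
tool_pos: [0.4984, -0.0566, 0.0783]
tcp_rot: [3.128, 0.291, -0.002]
wrist_force: [-1.8, 0.7, 0.4]
width: 0.204
```

Run:
```python
from h import *
for i in range(4):
    s=bot.read_state(); print(s['time'],s['tool_pos'].round(5),s['wrist_force'].round(2),s['torque'].round(3)); bot.read_camera('top')
```

```text
10.725 [ 0.49837 -0.05661  0.07831] [-1.84  0.66  0.42] [-0.131  0.233 -0.06 ]
10.775 [ 0.49833 -0.05655  0.07827] [-1.9   0.19  1.46] [-0.132  0.233 -0.048]
10.825 [ 0.49833 -0.05657  0.07825] [-0.9  -0.45  0.79] [-0.138  0.24  -0.093]
10.875 [ 0.49834 -0.05654  0.07824] [-0.95 -0.13  0.77] [-0.116  0.221 -0.062]
```

Call:
carry_out([
  {"delta_pos": [0,0.012,-0.0014],"rot": [0,0,0],"hand": 1},
  {"delta_pos": [0,0.024,-0.0038],"rot": [0,0,0],"hand": 1},
])

```text
time: 11.18
tool_pos: [0.4995, -0.0625, 0.0792]
tcp_rot: [3.128, 0.291, -0.002]
wrist_force: [-1.7, 1.1, 1.0]
width: 0.199
```

Call:
carry_out([
  {"delta_pos": [0,0.012,-0.0018],"rot": [0,0,0],"hand": 1},
  {"delta_pos": [0,0.024,-0.0037],"rot": [0,0,0],"hand": 1},
  {"delta_pos": [0,0.036,-0.0053],"rot": [0,0,0],"hand": 1},
])

```text
time: 11.55
tool_pos: [0.5013, -0.0716, 0.0806]
tcp_rot: [3.128, 0.291, -0.002]
wrist_force: [-1.7, 0.8, 1.2]
width: 0.2
```

Call:
carry_out([
  {"delta_pos": [0,0.012,-0.0008],"rot": [0,0,0],"hand": 1},
  {"delta_pos": [0,0.024,-0.0018],"rot": [0,0,0],"hand": 1},
  {"delta_pos": [0,0.036,-0.0024],"rot": [0,0,0],"hand": 1},
  {"delta_pos": [0,0.048,-0.0028],"rot": [0,0,0],"hand": 1},
])

```text
time: 12.05
tool_pos: [0.5035, -0.0837, 0.0813]
tcp_rot: [3.128, 0.291, -0.002]
wrist_force: [-2.1, 0.4, 1.0]
width: 0.198
```

Call:
carry_out([
  {"delta_pos": [0,0.012,0.0005],"rot": [0,0,0],"hand": 1},
  {"delta_pos": [0,0.024,0.0009],"rot": [0,0,0],"hand": 1},
  {"delta_pos": [0,0.036,0.0016],"rot": [0,0,0],"hand": 1},
  {"delta_pos": [0,0.048,0.0026],"rot": [0,0,0],"hand": 1},
])

```text
time: 12.55
tool_pos: [0.5057, -0.0957, 0.0806]
tcp_rot: [3.128, 0.291, -0.002]
wrist_force: [-2.2, 0.1, 2.1]
width: 0.204
```

Call:
carry_out([
  {"delta_pos": [0,0.012,0.0013],"rot": [0,0,0],"hand": 1},
  {"delta_pos": [0,0.024,0.003],"rot": [0,0,0],"hand": 1},
  {"delta_pos": [0,0.036,0.0048],"rot": [0,0,0],"hand": 1},
])

```text
time: 12.92
tool_pos: [0.5074, -0.1048, 0.0794]
tcp_rot: [3.128, 0.291, -0.002]
wrist_force: [-1.8, -1.4, 2.2]
width: 0.197
```

Call:
carry_out([
  {"delta_pos": [0,0.012,0.0024],"rot": [0,0,0],"hand": 1},
  {"delta_pos": [0,0.024,0.0045],"rot": [0,0,0],"hand": 1},
  {"delta_pos": [0,0.033,0.0054],"rot": [0,0,0],"hand": 1},
  {"delta_pos": [0,0.044,0.004],"rot": [0,0,0],"hand": 1},
])

```text
time: 13.42
tool_pos: [0.5096, -0.1155, 0.0785]
tcp_rot: [3.128, 0.291, -0.001]
wrist_force: [-1.4, 0.2, 1.3]
width: 0.199
```

Call:
carry_out([
  {"delta_pos": [0,0.012,-0.0018],"rot": [0,0,0],"hand": 1},
  {"delta_pos": [0,0.024,-0.0041],"rot": [0,0,0],"hand": 1},
  {"delta_pos": [0,0.036,-0.006],"rot": [0,0,0],"hand": 1},
])

```text
time: 13.8
tool_pos: [0.5113, -0.1245, 0.08]
tcp_rot: [3.128, 0.291, -0.001]
wrist_force: [-1.0, 0.8, 1.6]
width: 0.199
```

Call:
carry_out([
  {"delta_pos": [0,0.012,-0.0016],"rot": [0,0,0],"hand": 1},
  {"delta_pos": [0,0.024,-0.003],"rot": [0,0,0],"hand": 1},
  {"delta_pos": [0,0.036,-0.004],"rot": [0,0,0],"hand": 1},
  {"delta_pos": [0,0.048,-0.0047],"rot": [0,0,0],"hand": 1},
])

```text
time: 14.3
tool_pos: [0.5135, -0.1366, 0.0812]
tcp_rot: [3.128, 0.291, -0.001]
wrist_force: [-0.3, 0.8, 0.7]
width: 0.202
```

Call:
carry_out([
  {"delta_pos": [0,0.012,0.0004],"rot": [0,0,0],"hand": 1},
  {"delta_pos": [0,0.024,0.0005],"rot": [0,0,0],"hand": 1},
  {"delta_pos": [0,0.036,0.0008],"rot": [0,0,0],"hand": 1},
  {"delta_pos": [0,0.048,0.0014],"rot": [0,0,0],"hand": 1},
])

```text
time: 14.8
tool_pos: [0.5158, -0.1486, 0.0808]
tcp_rot: [3.128, 0.291, -0.001]
wrist_force: [-1.3, -1.5, -0.1]
width: 0.203
```

Call:
carry_out([
  {"delta_pos": [0,0.012,0.002],"rot": [0,0,0],"hand": 1},
  {"delta_pos": [0,0.024,0.0034],"rot": [0,0,0],"hand": 1},
  {"delta_pos": [0,0.036,0.0049],"rot": [0,0,0],"hand": 1},
])

```text
time: 15.18
tool_pos: [0.5175, -0.1577, 0.0796]
tcp_rot: [3.128, 0.291, -0.001]
wrist_force: [-1.6, -1.1, 1.9]
width: 0.199
```

Call:
carry_out([
  {"delta_pos": [0,0.012,0.0016],"rot": [0,0,0],"hand": 1},
  {"delta_pos": [0,0.024,0.0036],"rot": [0,0,0],"hand": 1},
  {"delta_pos": [0,0.036,0.0054],"rot": [0,0,0],"hand": 1},
])

```text
time: 15.55
tool_pos: [0.5192, -0.1668, 0.0782]
tcp_rot: [3.128, 0.291, -0.001]
wrist_force: [-2.4, -0.5, 1.7]
width: 0.201
```

Call:
carry_out([
  {"delta_pos": [0,0,-0.06],"rot": [0,0,0],"hand": 1},
  {"delta_pos": [0,0,-0.12],"rot": [0,0,0],"hand": 1},
  {"delta_pos": [0,0,-0.16],"rot": [0,0,0],"hand": 1},
  {"delta_pos": [0,0,-0.16],"rot": [0,0,0],"hand": 1},
])

```text
time: 16.05
tool_pos: [0.5205, -0.1671, 0.12]
tcp_rot: [3.126, 0.291, 0.004]
wrist_force: [0.3, 0.9, -1.9]
width: 0.202
```

Run:
```python
from h import *
s=bot.read_state();print(s['time'],s['tool_pos']); print(plan([.4445,-.3136,.09],79.4),plan([.4445,-.3136,.033],79.4))
cv2.imwrite('pics/s4.png',np.hstack([cv2.resize(bot.read_camera('side')[190:310,260:440,::-1],None,fx=2.2,fy=2.2),cv2.resize(bot.read_camera('top')[230:350,230:410,::-1],None,fx=2.2,fy=2.2)]))
```

```text
16.05 [ 0.52046887 -0.16706534  0.1200025 ]
(array([-0.4072,  0.5196,  0.1202]), array([ 0.0019, -0.0031,  0.4723])) (array([-0.4077,  0.5192,  0.3482]), array([ 0.0019, -0.0031,  0.4723]))
```

View pics/s4.png

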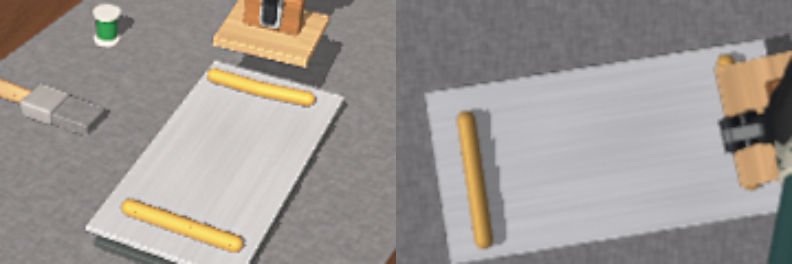

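The rise and fall matched the 3.5 mm bend twice over the turn, and the force stayed steady. Next the block goes back to the bench.

Call:
carry_out([
  {"delta_pos": [-0.1,0.13,0],"rot": [0,0,0.15],"hand": 1},
  {"delta_pos": [-0.25,0.3,0],"rot": [0,0,0.3],"hand": 1},
  {"delta_pos": [-0.4,0.45,0],"rot": [0.002,-0.003,0.472],"hand": 1},
  {"delta_pos": [-0.4077,0.519,0.05],"rot": [0.002,-0.003,0.472],"hand": 1},
  {"delta_pos": [-0.4077,0.519,0.2],"rot": [0.002,-0.003,0.472],"hand": 1},
  {"delta_pos": [-0.4077,0.519,0.3],"rot": [0.002,-0.003,0.472],"hand": 1},
  {"delta_pos": [-0.4077,0.519,0.335],"rot": [0.002,-0.003,0.472],"hand": 1},
  {"delta_pos": [-0.4077,0.519,0.346],"rot": [0.002,-0.003,0.472],"hand": 1},
  {"delta_pos": [-0.4077,0.519,0.346],"rot": [0.002,-0.003,0.472],"hand": 1},
])

```text
time: 17.27
tool_pos: [0.4436, -0.3127, 0.0326]
tcp_rot: [-3.127, 0.288, 0.004]
wrist_force: [-0.6, 0.9, -0.8]
width: 0.198
```

Call:
carry_out([
  {"delta_pos": [0,0,0.001],"rot": [0,0,0],"hand": 0.2},
  {"delta_pos": [0,0,0.001],"rot": [0,0,0],"hand": -0.5},
  {"delta_pos": [0,0,0],"rot": [0,0,0],"hand": -1},
  {"delta_pos": [0,0,0],"rot": [0,0,0],"hand": -1},
  {"delta_pos": [0,0,-0.1],"rot": [0,0,0],"hand": -1},
  {"delta_pos": [0,0,-0.3],"rot": [0,0,0],"hand": -1},
  {"delta_pos": [0,0,-0.5],"rot": [0,0,0],"hand": -1},
  {"delta_pos": [0,0,-0.5],"rot": [0,0,0],"hand": -1},
])

```text
time: 18.27
tool_pos: [0.447, -0.3153, 0.1631]
tcp_rot: [3.124, -0.288, 0.01]
wrist_force: [0.2, 1.1, -0.1]
width: 1.002
```

Run:
```python
from h import *
s=bot.read_state();print(s['time'],s['tool_pos'])
im=bot.read_camera('top'); H,S,V=cv2.split(cv2.cvtColor(im,cv2.COLOR_RGB2HSV))
for c in big((H>12)&(H<28)&(S>110)&(V>60),2,(245,240,412,350)): print(rect('top',c,.038))
cv2.imwrite('pics/s5.png',np.hstack([cv2.resize(bot.read_camera('side')[190:310,260:480,::-1],None,fx=1.8,fy=1.8),cv2.resize(im[230:350,230:450,::-1],None,fx=1.8,fy=1.8)]))
```

```text
18.275 [ 0.4470074  -0.31531732  0.16310891]
[470.9  86.7 116.5  14.2   7. ]
[ 513.9 -140.4  116.4   17.1    9.9]
```

View pics/s5.png

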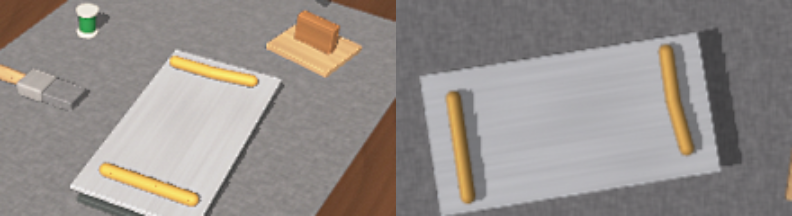

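Run:
```python
from h import *
print(plan([.5139,-.1404,.12],100.),plan([.5139,-.1404,.046],100.))
```

```text
(array([ 0.1484, -0.7301,  0.1526]), array([-3.000e-04,  1.800e-03, -4.561e-01])) (array([ 0.1489, -0.7301,  0.4486]), array([-3.000e-04,  1.800e-03, -4.561e-01]))
```

Call:
carry_out([
  {"delta_pos": [0.04,-0.2,0],"rot": [0,0,-0.15],"hand": -1},
  {"delta_pos": [0.08,-0.4,0.05],"rot": [0,0,-0.3],"hand": -1},
  {"delta_pos": [0.12,-0.6,0.1],"rot": [0,0.002,-0.456],"hand": -1},
  {"delta_pos": [0.149,-0.73,0.15],"rot": [0,0.002,-0.456],"hand": -1},
  {"delta_pos": [0.149,-0.73,0.25],"rot": [0,0.002,-0.456],"hand": -1},
  {"delta_pos": [0.149,-0.73,0.27],"rot": [0,0.002,-0.456],"hand": -1},
  {"delta_pos": [0.149,-0.73,0.27],"rot": [0,0.002,-0.456],"hand": -1},
  {"delta_pos": [0.149,-0.73,0.27],"rot": [0,0.002,-0.456],"hand": -1},
])

```text
time: 19.38
tool_pos: [0.5143, -0.1411, 0.0912]
tcp_rot: [3.13, 0.272, 0.001]
wrist_force: [-0.1, 0.9, 0.3]
width: 0.999
```

Run:
```python
from h import *
s=bot.read_state();print(s['time'],s['tool_pos'],s['tcp_rot'],s['wrist_force']); print(plan([.5139,-.1404,.046],100.))
cv2.imwrite('pics/w2.png',bot.read_camera('wrist')[:,:,::-1])
```

```text
19.375 [ 0.51428909 -0.14108046  0.09119233] [3.12967161e+00 2.72260922e-01 1.41231839e-03] [-0.08718049  0.85280016  0.25151582]
(array([-0.0012, -0.003 ,  0.1808]), array([ 0.0002, -0.0011, -0.0013]))
```

View pics/w2.png

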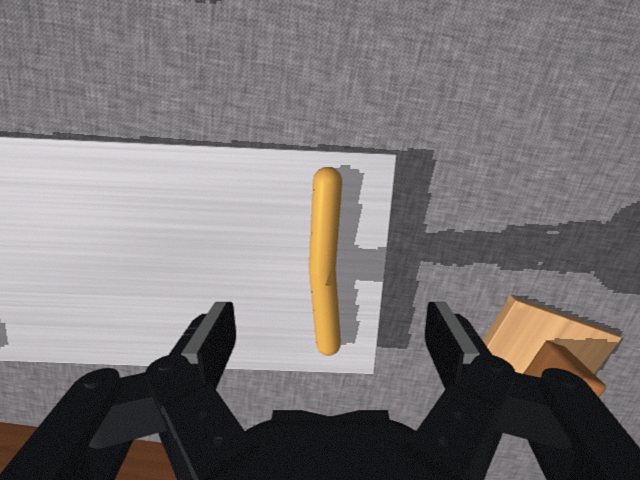

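The bent stem lies centred between the jaws, with the kink at about (322,270). I'll descend and grip it.

Call:
carry_out([
  {"delta_pos": [-0.001,-0.003,0.08],"rot": [0,-0.001,-0.001],"hand": -1},
  {"delta_pos": [-0.001,-0.003,0.15],"rot": [0,-0.001,-0.001],"hand": -1},
  {"delta_pos": [-0.001,-0.003,0.18],"rot": [0,-0.001,-0.001],"hand": -1},
  {"delta_pos": [-0.001,-0.003,0.18],"rot": [0,-0.001,-0.001],"hand": -0.2},
  {"delta_pos": [-0.001,-0.003,0.18],"rot": [0,-0.001,-0.001],"hand": 0.2},
  {"delta_pos": [-0.001,-0.003,0.18],"rot": [0,-0.001,-0.001],"hand": 0.6},
  {"delta_pos": [-0.001,-0.003,0.18],"rot": [0,-0.001,-0.001],"hand": 1},
  {"delta_pos": [-0.001,-0.003,0.18],"rot": [0,-0.001,-0.001],"hand": 1},
  {"delta_pos": [-0.001,-0.003,0.18],"rot": [0,-0.001,-0.001],"hand": 1},
  {"delta_pos": [-0.001,-0.003,0.18],"rot": [0,-0.001,-0.001],"hand": 1},
], squeeze=30)

```text
time: 20.68
tool_pos: [0.5146, -0.1404, 0.0468]
tcp_rot: [3.129, 0.273, 0.002]
wrist_force: [0.5, 2.7, 3.2]
width: 0.174
```

Call:
carry_out([
  {"delta_pos": [0,0,-0.06],"rot": [0,0,0],"hand": 1},
  {"delta_pos": [0,0,-0.2],"rot": [0,0,0],"hand": 1},
  {"delta_pos": [0,0,-0.35],"rot": [0,0,0],"hand": 1},
  {"delta_pos": [0,0,-0.35],"rot": [0,0,0],"hand": 1},
])

```text
time: 21.18
tool_pos: [0.5172, -0.1415, 0.1386]
tcp_rot: [3.126, 0.273, 0.013]
wrist_force: [0.3, -0.3, -2.0]
width: 0.171
```

Run:
```python
from h import *
s=bot.read_state();print(s['time'],s['tool_pos'],s['wrist_force'],s['width']); print(plan([.508,.3166,.12],97.))
cv2.imwrite('pics/w3.png',bot.read_camera('wrist')[:,:,::-1])
```

```text
21.175 [ 0.51722794 -0.14152764  0.13860965] [ 0.29888858 -0.30646571 -1.95707405] 0.17100719464519182
(array([ 0.2808, -1.8115,  0.0684]), array([ 0.0056, -0.0106,  0.0664]))
```

View pics/w3.png

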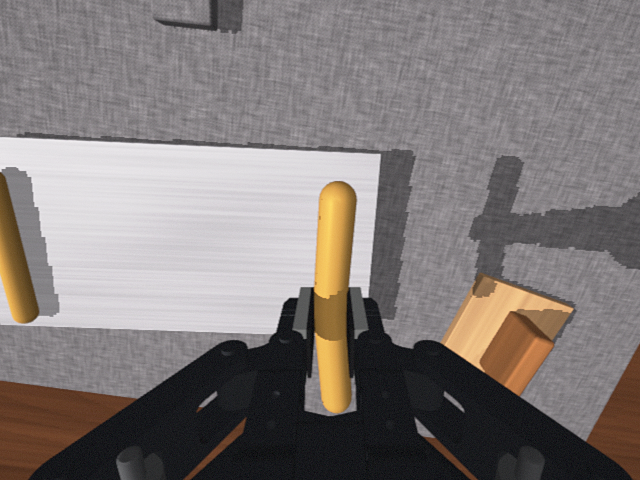

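Call:
carry_out([
  {"delta_pos": [0.03,-0.18,0],"rot": [0,0,0],"hand": 1},
  {"delta_pos": [0.06,-0.38,0],"rot": [0,0,0],"hand": 1},
  {"delta_pos": [0.09,-0.58,0],"rot": [0.005,-0.01,0.066],"hand": 1},
  {"delta_pos": [0.12,-0.78,0],"rot": [0.005,-0.01,0.066],"hand": 1},
  {"delta_pos": [0.155,-1.0,0],"rot": [0.005,-0.01,0.066],"hand": 1},
])

```text
time: 21.85
tool_pos: [0.5089, 0.1129, 0.1342]
tcp_rot: [-3.135, -0.191, 0.009]
wrist_force: [0.1, -0.3, -1.8]
width: 0.172
```

Run:
```python
from h import *
s=bot.read_state();print(s['time'],s['tool_pos'],s['width']); print(plan([.508,.3166,.08],97.))
```

```text
21.85 [0.50890804 0.1129164  0.13424828] 0.17162303349185964
(array([ 0.0967, -0.809 ,  0.2169]), array([-0.0008,  0.0075, -0.0004]))
```

Call:
carry_out([
  {"delta_pos": [0.03,-0.2,0],"rot": [0,0.007,0],"hand": 1},
  {"delta_pos": [0.05,-0.4,0],"rot": [0,0.007,0],"hand": 1},
  {"delta_pos": [0.075,-0.6,0],"rot": [0,0.007,0],"hand": 1},
  {"delta_pos": [0.097,-0.809,0],"rot": [0,0.007,0],"hand": 1},
  {"delta_pos": [0.097,-0.809,0.1],"rot": [0,0.007,0],"hand": 1},
  {"delta_pos": [0.097,-0.809,0.217],"rot": [0,0.007,0],"hand": 1},
  {"delta_pos": [0.097,-0.809,0.217],"rot": [0,0.007,0],"hand": 1},
  {"delta_pos": [0.097,-0.809,0.217],"rot": [0,0.007,0],"hand": 1},
])

```text
time: 22.85
tool_pos: [0.5079, 0.3163, 0.0798]
tcp_rot: [-3.136, -0.191, 0.002]
wrist_force: [-0.4, 0.2, -0.4]
width: 0.172
```

Run:
```python
from h import *
s=bot.read_state();print(s['time'],s['tool_pos'],s['width']); print(plan([.508,.3166,.022],97.))
cv2.imwrite('pics/w4.png',np.hstack([cv2.resize(bot.read_camera('wrist')[:,:,::-1],(400,300)),cv2.resize(bot.read_camera('side')[300:450,160:360,::-1],(400,300))]))
```

```text
22.85 [0.5078935  0.31628825 0.07977551] 0.1719164502615702
(array([ 0.0009, -0.0011,  0.2311]), array([-0.0002,  0.0017, -0.0006]))
```

View pics/w4.png

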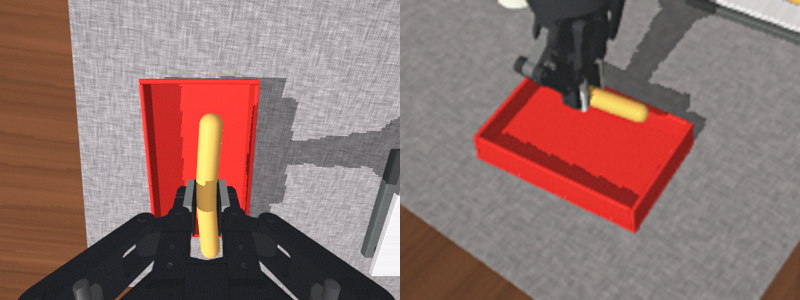

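Call:
carry_out([
  {"delta_pos": [0,-0.001,0.1],"rot": [0,0.002,0],"hand": 1},
  {"delta_pos": [0,-0.001,0.18],"rot": [0,0.002,0],"hand": 1},
  {"delta_pos": [0,-0.001,0.22],"rot": [0,0.002,0],"hand": 1},
  {"delta_pos": [0,-0.001,0.226],"rot": [0,0.002,0],"hand": 1},
  {"delta_pos": [0,-0.001,0.226],"rot": [0,0.002,0],"hand": 1},
])

```text
time: 23.58
tool_pos: [0.5094, 0.3174, 0.0251]
tcp_rot: [-3.134, -0.19, -0.005]
wrist_force: [-0.7, 0.9, -0.8]
width: 0.172
```

Call:
carry_out([
  {"delta_pos": [0,0,0],"rot": [0,0,0],"hand": 0.4},
  {"delta_pos": [0,0,0],"rot": [0,0,0],"hand": 0.2},
  {"delta_pos": [0,0,0],"rot": [0,0,0],"hand": 0.2},
  {"delta_pos": [0,0,0],"rot": [0,0,0],"hand": 0.2},
  {"delta_pos": [0,0,-0.1],"rot": [0,0,0],"hand": 0.2},
  {"delta_pos": [0,0,-0.3],"rot": [0,0,0],"hand": 0.2},
  {"delta_pos": [0,0,-0.5],"rot": [0,0,0],"hand": 0.2},
  {"delta_pos": [0,0,-0.6],"rot": [0,0,0],"hand": 0.2},
  {"delta_pos": [0,0,-0.6],"rot": [0,0,0],"hand": 0.2},
])

```text
time: 24.7
tool_pos: [0.5107, 0.318, 0.1782]
tcp_rot: [-3.131, -0.19, -0.014]
wrist_force: [0.4, 1.1, -0.3]
width: 0.402
```

Run:
```python
from h import *
s=bot.read_state();print(s['time'],s['tool_pos'],s['wrist_force'])
im=bot.read_camera('top')
cv2.imwrite('pics/f.png',np.hstack([cv2.resize(bot.read_camera('side')[:,:,::-1],(400,300)),cv2.resize(im[:,:,::-1],(400,300))]))
cv2.imwrite('pics/fw.png',bot.read_camera('wrist')[:,:,::-1])
```

```text
24.7 [0.5106728  0.31803755 0.17816522] [ 0.39489871  1.12348028 -0.29467819]
```

View pics/f.png

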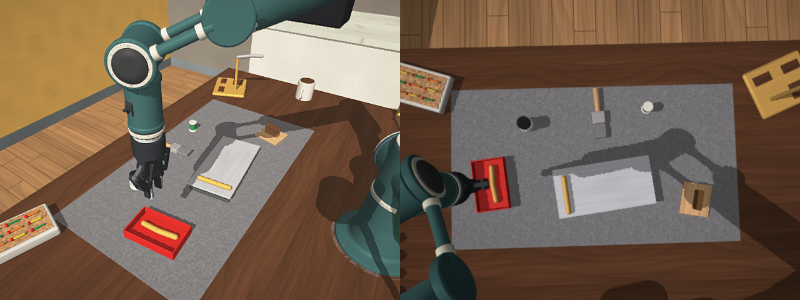

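View pics/fw.png

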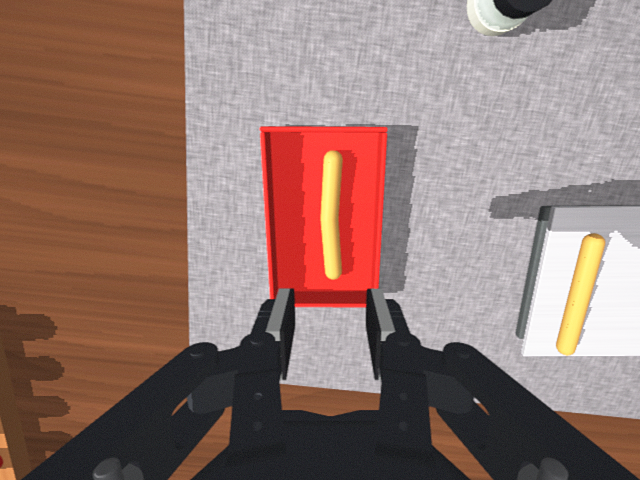

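The bent stem lies flat in the tray, with its kink at about (325,215). The straight stem is on the plate, the block stands on the bench, and the arm is clear. I'm handing in.

```bash
python3 -c "
from workcell import bot
print(bot.finish_job())"
```

```text
the job is handed in; nothing more can be done
None
```

I rolled both stems under the block, laid the bent one in the red tray and left the straight one on the plate. I handed the job in at about 25 s of the 72 s allowed; no verdict was reported.

- **Straight stem (+y side):** it rolled about 54 mm at a constant block height. The load I estimated from the wrist force was 5–6 N on the plate.
- **Bent stem (-y side):** it rolled about 57 mm. I raised and lowered the block by 3.5 mm twice, following the bend, and the estimated plate load was 2.5–5 N. The bow was also visible in the top view, about 3.3 mm against 0.2 mm for the other stem.
- **Force limit:** the wrist force was read only at the end of each short move, so peaks in between were not measured. The highest estimate, about 6 N, is well under the 11 N limit.
- **Weak point:** late in the bent roll, near 47 mm, the block's press dropped to about 1.6 N for one reading before I corrected it.
- **Last pictures:** the bent stem lies flat in the tray, the straight stem is on the plate, and the block stands flat on the bench near its first place. The spool, jar and brush look unmoved and the gripper is clear. I judged these by eye and did not measure them again.

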